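# Set out the gimbal-balancing kit under the pegboard

### The job

Set out the gimbal-balancing kit: slip the large dark steel counterweight down over the rod of the red weight hanger so that it lies on the pan, then the small brass one flat on top of it with its slot a quarter turn from the large one's, so that neither can slide off. Stand the red blower upright on the desk midway between the hanger and the filter rack, in line with both, and lay the lens cap, grey face up, centred on top of the blue lens-cap keeper. Leave the battery, the L-bracket and the film can where they are.

Things in the scene. Friction and masses are not known exactly. Their poses are not given: they have to be found in the camera images.
- large_disc: Large slotted counterweight, dark steel disc lying flat, 58 mm across and 18 mm thick, 0.3 kg, loose. Origin: centre of its underside; z up. A 13 mm wide slot, open above and below, runs from the centre straight out through the rim along its own +x (the slot's closed end lies 6.5 mm behind the centre, on -x). Best gripped across its y, the two rim sides beside the slot.
- small_disc: Small slotted counterweight, brass disc lying flat, 46 mm across and 16 mm thick, 0.17 kg, loose. Origin: centre of its underside; z up. The same 13 mm slot from the centre out along its own +x, closed end 6.5 mm behind the centre. Best gripped across its y.
- blower: Blower, red bulb with a black nozzle pointing up, standing upright, loose, about 70 g. Origin: centre of its underside, z up. Foot 40 mm across; bulb 46 mm across between 24 and 48 mm height (grip there), tapering to the nozzle, whose tip is 86 mm high. Round about z.
- lens_cap: Lens cap, black plastic disc with a grey round patch and a small black bar on its upper face, 52 mm across, 14 mm thick, 30 g, lying flat, grey face up, loose. Origin: centre of its underside; z up.
- hanger: Weight hanger, fixed to the desk: red round pan 72 mm across whose flat top is 8 mm above the desk, with an upright white rod 6 mm thick in its middle, slightly pointed, its top 60 mm above the desk. Origin: centre of the pan's underside, on the desk; z up along the rod; its axes are parallel to the robot's base axes.
- filter_rack: Filter rack, fixed to the desk: clear acrylic stand 70 mm (its x) by 76 mm (its y) holding four round photo filters 52 mm across upright in a row along its y; 61 mm high in all. Origin: centre of its underside. It stands 22 to 27 cm to the left or the right of the hanger (robot's view), the cap keeper on the other side.
- cap_keeper: Lens-cap keeper, fixed to the desk: round blue plastic pedestal 72 mm across, with a flat top (a dark rubber patch 58 mm across in its middle) 16 mm above the desk. Origin: centre of its underside; z up.
- battery: Camera battery, grey block 40 x 30 x 20 mm lying among the loose things; not to be moved. Origin: centre of its underside.
- l_bracket: Black aluminium L-bracket lying flat behind the hanger's row, 6 mm thick: leg 90 mm along its y through the origin, 12 mm wide; the other leg runs 56 mm to +x at its +y end. Not to be moved. Origin: underside of the long leg's middle.
- film_can: Green film can with a white lid, 35 mm across, 52 mm high, standing behind the hanger's row; not to be moved. Origin: centre of its underside.

How it is judged:
At the end, for the whole second after the job is handed in: Discs flat on the pan, small on large (8 mm to the rod, tilt 0.1 rad), slots 65-90 deg apart; blower upright, 95-150 mm from hanger and rack, x within 20 mm of the hanger; cap flat on keeper, 12 mm; at rest. Bystanders moved under 25 mm (horizontal distance between each of large_disc, small_disc and hanger below 0.008 m and height (world z) of large_disc between 0.005 and 0.011 m and angle between each of large_disc, small_disc, blower, lens_cap's own z axis and vertical below 0.1 rad and height (world z) of small_disc between 0.023 and 0.029 m and angle between the x axis of small_disc and the x axis of large_disc, either way round above 1.13 rad and horizontal distance between blower and hanger between 0.095 and 0.15 m and horizontal distance between blower and filter_rack between 0.095 and 0.15 m and x of blower in the frame of hanger between -0.02 and 0.02 m and height (world z) of blower below 0.004 m and horizontal distance between lens_cap and cap_keeper below 0.012 m and height (world z) of lens_cap between 0.013 and 0.019 m and linear speed of each of large_disc, small_disc, blower, lens_cap below 0.02 m/s); the robot touches nothing.
It fails at once if the battery is moved by more than 25 mm (distance of battery from where it was at the start of the episode above 0.025 m).
It fails at once if the L-bracket is moved by more than 25 mm (distance of l_bracket from where it was at the start of the episode above 0.025 m).
It fails at once if the film can is moved by more than 25 mm (distance of film_can from where it was at the start of the episode above 0.025 m).
It also fails if it takes over 102 s, if anything falls off the work surface, if the arm or the gripper's body presses on something with over 40 N, if the wrist force passes 120 N, or if a joint passes its speed limit or range.

### The arm

A 6-joint arm with a two-finger parallel gripper is mounted at the origin on the work surface. World frame = base frame: x ahead of the robot, y to its left, z up, the work surface at z = 0. Lengths are in m, angles in rad, forces in N, time in s.
With the tool pointing down it reaches from about 0.3 to 0.775 m from the base axis. Payload 14.6 kg.
Tool frame: the origin (TCP) lies between the finger pads; the fingertips stand 14 mm ahead of it and the grasp point (between the pads) lies 5 mm behind it; z points along the fingers, y is the line along which they close (so a half turn about z gives the same grasp; the last joint's range is limited). The gripper opens to 94 mm and grips with 3 to 60 N. Pads are 16 mm wide; open, the fingers measure 119 mm over their backs; the gripper's body (75 mm by 177 mm) begins 78 mm behind the grasp point.
Start: joints at [1.097, 0.3, 1.521, -0, 1.321, -0.067], TCP at [0.218, 0.505, 0.219] pointing down, gripper open.
Joint ranges: [-3.03, 3.03], [-0.79, 2.21], [0.23, 2.52], [-1.04, 4.18], [0, 3.07], [-2.55, 2.55]. Speed limits (rad/s): [2.22, 2.22, 2.57, 3.14, 3.14, 3.14].

### API

Orientations are given as [roll, pitch, yaw] about the fixed x, y, z axes, in that order (R = Rz(yaw) Ry(pitch) Rx(roll)).
In Python, from station import ctrl gives the robot as it stands. The module is installed in compiled form; this text tells all that it offers.
- The arm moves only by the tool move_arm, never from a script. Its argument "targets" is a list of rows, each a list of 7 numbers: the opening, from -1 (shut) to 1 (fully open), then the shift along the tool's x, y, z in units of 50 mm (1.0 is 50 mm), then the turn, a rotation vector about the tool's x, y, z in rad. A call has 1 to 12 rows; each row is the pose to reach, as a shift and turn from the pose commanded when the call began, along the tool's axes at that moment; what a row does not reach only later rows make up. A row lasts 1/10 s, in which the tool goes at most 50 mm and 8.59 degrees, less where a joint would pass 70% of its speed; a pose out of reach is approached as far as the arm can. A call with a gripper value outside its range is refused whole. The fingers move at their own pace and stop on an object; "grip_force" is the grip in N (left out, the last holds). Time passes only in rows, so rows that repeat a pose let the fingers close. It gives the time, the measured TCP pose, the force, the opening and the grip force at its end, in the units of the state.
- ctrl.get_obs(): the state, without advancing time (a new reading comes with each control period).
- ctrl.camera(name): name is "scene" or "top"; returns (picture, depth): 400x640x3 uint8, red, green, blue; 400x640 float32, m along the optical axis (not along the pixel's ray), 0 where there is no reading.
- ctrl.camera_params(name): a dict with "intrinsics" (3x3 intrinsics, pixels), "rvec" (rotation vector, rad) and "tvec" (3), from world to camera coordinates, as OpenCV has them. Camera axes: x right, y down, z forward; pixel columns grow to the right and rows downward; lengths in m; the calibration is good to about 2 mm. A picture is of the moment at which its call begins. camera_params takes no time and is no camera call.
- ctrl.hand_in(): hands the job in; it is judged then, once.
Trained networks look in the newest picture that a camera, given by its name, has taken for a name from the list of things; names that differ only in an ending like _2 or _b are one class to them, and where a whole thing is asked for, a point or a joint stands for the part that bears it (a point fixed in the world has none). Each returns a list of dicts, best first, with "score" (0 to 1); they miss things now and then, are a little off and sometimes report something else, mostly with a low value. They report only what shows in the picture. A call takes as long as a camera call.
- ctrl.cut_out(camera, target): "region" (400x640 bool, what is visible of it) and "point" ([column, row] in pixels, amid what is visible of it).
- ctrl.tip_of(camera, target): "point" ([column, row] in pixels: a listed point, or the origin of a listed thing).
The state is a dict: "time_s": time; "qpos": joint angles; "joint_vel": joint speeds; "tau": joint torques, N m; "ee_pos": TCP position; "eef_rot": TCP orientation; "force": force on the tool from outside, world axes, zero at the start; "moment": the same for the moment, N m; "grip_width": finger opening in m; "grip_force": force on a finger pad.
Only numpy, scipy, OpenCV 4.12 (cv2) and the standard library are available. Lean on these libraries where they do the work, as an engineer would, in place of code of your own. Each camera call takes 0.05 s, during which the arm holds its last target. There are 200 camera calls.

## Working session

There is one attempt and no reset: what is moved stays moved. The work goes in short steps, Python scripts to look and compute and a tool call to move; the robot and the scene stay as the last step left them, time stands still between calls to the robot, and variables do not carry over. Pictures are saved under pics/ and viewed, at most 14 in all, crops included, and the job is handed in when it is done.

Besides the shell and the picture viewer there is one more tool, called after ">>>" by a JSON object that holds its "name" and its "arguments". move_arm: Moves the arm, as the interface text tells. Its arguments: {"type":"object","properties":{"targets":{"type":"array"},"grip_force":{"type":"number"}},"required":["targets"]}

```bash
mkdir -p pics; cat > h.py <<'E'
import numpy as np, cv2
from station import ctrl
def P(n):
    p=ctrl.camera_params(n); K=np.array(p["intrinsics"],float); R=cv2.Rodrigues(np.array(p["rvec"],float))[0]; return K,R,np.array(p["tvec"],float).ravel()
def cloud(n,depth):
    K,R,t=P(n); v,u=np.mgrid[:400,:640]; z=depth
    c=np.stack([(u-K[0,2])/K[0,0]*z,(v-K[1,2])/K[1,1]*z,z],-1)
    w=(c-t)@R; w[z<=0]=np.nan; return w
def onplane(n,uv,h):
    K,R,t=P(n); d=R.T@np.linalg.inv(K)@np.array([uv[0],uv[1],1.]); o=-R.T@t; return o+d*(h-o[2])/d[2]
def snap(n,f):
    a,d=ctrl.camera(n); cv2.imwrite("pics/"+f,cv2.cvtColor(a,cv2.COLOR_RGB2BGR)); return a,d
E
python3 - <<'E'
from h import *
np.set_printoptions(precision=4,suppress=True)
o=ctrl.get_obs(); print(o["ee_pos"],o["eef_rot"],o["time_s"],o["grip_width"])
for n in("top","scene"):
    a,d=snap(n,n+"0.png"); w=cloud(n,d); K,R,t=P(n); print(n,-R.T@t)
    for th in "large_disc small_disc blower lens_cap hanger filter_rack cap_keeper battery l_bracket film_can".split():
        for r in ctrl.cut_out(n,th)[:2]:
            m=r["region"]; q=w[m]; q=q[~np.isnan(q[:,0])]
            print(th,round(r["score"],2),np.round(r["point"]),m.sum(),"med",np.median(q,0),"lo",np.percentile(q,2,0),"hi",np.percentile(q,98,0))
E
```

```text
[0.2175 0.5049 0.2189] [-3.1404 -0.0001  2.7348] 0.0 0.09388789375583302
top [ 0.539  -0.012   0.9819]
large_disc 0.61 [193. 249.] 379 med [0.4672 0.3294 0.0177] lo [ 0.4436  0.3001 -0.0014] hi [0.4936 0.3535 0.0219]
large_disc 0.23 [229. 198.] 803 med [0.5957 0.2155 0.0351] lo [0.5622 0.1865 0.0041] hi [0.6297 0.2538 0.0618]
small_disc 0.46 [378. 259.] 203 med [ 0.4303 -0.1734  0.0159] lo [ 0.4122 -0.196  -0.0009] hi [ 0.4538 -0.1546  0.0198]
blower 0.82 [319. 264.] 269 med [ 0.4348 -0.0073  0.0557] lo [ 0.4128 -0.0284  0.001 ] hi [0.454  0.0142 0.0794]
lens_cap 0.6 [441. 252.] 295 med [ 0.4449 -0.33    0.0144] lo [ 0.4229 -0.3543  0.0095] hi [ 0.4681 -0.3076  0.0179]
hanger 0.87 [321. 192.] 568 med [ 0.6032 -0.018   0.0081] lo [ 0.5701 -0.0486  0.0008] hi [0.6368 0.0139 0.0119]
hanger 0.52 [230. 196.] 750 med [0.5977 0.2174 0.0358] lo [0.5649 0.1886 0.0056] hi [0.6295 0.2536 0.062 ]
filter_rack 0.92 [228. 197.] 852 med [0.5959 0.2158 0.035 ] lo [0.5618 0.1863 0.0004] hi [0.6309 0.2536 0.0619]
cap_keeper 0.74 [414. 194.] 597 med [ 0.5994 -0.2692  0.0165] lo [ 0.5657 -0.3016  0.0004]
[... 1521 characters left out ...]
  0.0611]
cap_keeper 0.93 [231. 145.] 625 med [ 0.6013 -0.2656  0.0165] lo [ 0.5662 -0.3015  0.0032] hi [ 0.631  -0.2353  0.0192]
cap_keeper 0.47 [306. 122.] 239 med [ 0.4334 -0.1726  0.0149] lo [ 0.4118 -0.1957  0.0013] hi [ 0.4527 -0.1542  0.0187]
battery 0.66 [429. 188.] 260 med [0.4567 0.1767 0.0197] lo [0.4323 0.1594 0.0021] hi [0.472  0.1932 0.0223]
battery 0.5 [240. 223.] 392 med [ 0.7472 -0.1011  0.0057] lo [ 0.7364 -0.1727  0.0006] hi [ 0.7967 -0.0867  0.0085]
l_bracket 0.6 [241. 222.] 412 med [ 0.7471 -0.1011  0.0056] lo [ 0.7356 -0.1734 -0.0002] hi [ 0.7965 -0.0867  0.0084]
film_can 0.66 [335. 280.] 429 med [0.769  0.1297 0.0506] lo [0.7489 0.1122 0.0015] hi [0.7788 0.1425 0.0538]
```

```bash
cat >> h.py <<'E'
def rect(n,img,c,h,half=0.05,px=300):
    # rectified view at height h: right = -y, up = +x
    K,R,t=P(n); s=2*half/px
    # pixel(i col,j row)-> X=c0+half-j*s ; Y=c1+half-i*s
    A=np.array([[0,-s,c[0]+half],[-s,0,c[1]+half],[0,0,h],[0,0,1]])
    H=K@np.hstack([R,t[:,None]])@A
    return cv2.warpPerspective(img,H,(px,px),flags=cv2.INTER_CUBIC|cv2.WARP_INVERSE_MAP)
E
python3 - <<'E'
from h import *
T={n:cv2.imread(f"pics/{n}0.png") for n in("top","scene")}
L=[((.469,.327),.018),((.432,-.175),.016)]
rows=[np.hstack([rect(n,T[n],c,h,.05,290) for c,h in L]) for n in T]
cv2.imwrite("pics/m1.png",np.vstack(rows))
E
```

```text
(no output)
```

View pics/top0.png

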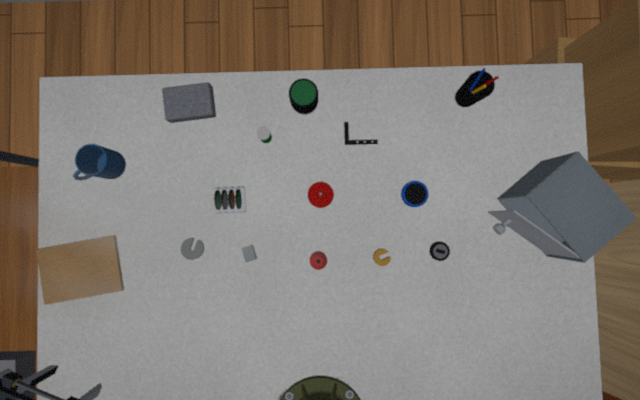

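View pics/m1.png

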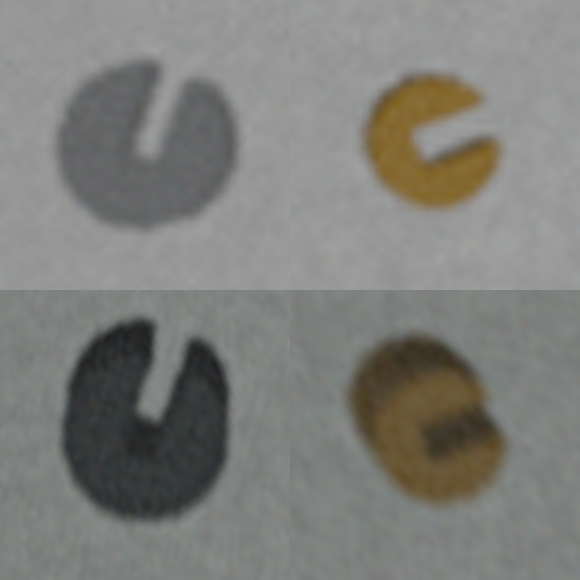

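```bash
cat >> h.py <<'E'
from scipy.optimize import minimize
U=6
def proj(n,p):
    K,R,t=P(n); q=(p@R.T+t)@K.T; return q[:,:2]/q[:,2:]
def outline(r,slot):
    if not slot: a=np.linspace(0,2*np.pi,60); return np.c_[np.cos(a),np.sin(a)]*r
    b=np.arcsin(6.5e-3/r); a=np.linspace(b,2*np.pi-b,60); c=np.linspace(-np.pi/2,-1.5*np.pi,15)
    s=np.array([[-.0065,-.0065],[-.0065,.0065]])
    return np.r_[np.c_[np.cos(a),np.sin(a)]*r, s]
def fit(n,img,c,r,z0,h,slot=False,ang=0.,colour=None):
    """silhouette fit of a prism; colour: BGR->score fn; returns x,y,ang,cost"""
    uv=proj(n,np.array([[c[0],c[1],z0]]))[0].astype(int); W=32
    x0,y0=uv-W; roi=img[y0:y0+2*W,x0:x0+2*W].astype(float)
    if colour is None:
        bg=np.median(np.r_[roi[:3].reshape(-1,3),roi[-3:].reshape(-1,3)],0); f=np.linalg.norm(roi-bg,axis=2)
    else: f=colour(roi)
    f=np.clip(f/np.percentile(f[f>0.4*np.percentile(f,99)],40),0,1)
    o=outline(r,slot)
    def cost(v):
        ca,sa=np.cos(v[2]),np.sin(v[2]); xy=o@np.array([[ca,sa],[-sa,ca]])+v[:2]
        m=np.zeros((2*W*U,2*W*U),np.uint8)
        for z in np.linspace(z0,z0+h,5):
            p=(proj(n,np.c_[xy,np.full(len(xy),z)])-[x0,y0]+.5)*U-.5
            cv2.fillPoly(m,[np.round(p*16).astype(np.int32)],1,shift=4)
        m=cv2.GaussianBlur(cv2.resize(m.astype(np.float32),(2*W,2*W),interpolation=cv2.INTER_AREA),(0,0),.6)
        return ((m-f)**2).mean()/f.mean()
    best=None
    for a in ([ang-.3,ang,ang+.3] if slot else [0.]):
        s=np.array([[0,0,0],[.006,0,0],[0,.006,0],[0,0,.25]])+[c[0],c[1],a]
        q=minimize(cost,s[0],method="Nelder-Mead",options=dict(initial_simplex=s,xatol=1e-4,fatol=1e-6))
        if best is None or q.fun<best.fun: best=q
    return np.r_[best.x,best.fun]
E
cat > f.py <<'E'
from h import *
np.set_printoptions(precision=4,suppress=True)
red=lambda r:np.clip(r[...,2]-np.maximum(r[...,0],r[...,1]),0,None)
blue=lambda r:np.clip(r[...,0]-r[...,2],0,None)
E
python3 - <<'E'
from f import *
for n in("top","scene"):
    I=cv2.imread(f"pics/{n}0.png"); print(n)
    print("large",fit(n,I,(.468,.327),.029,0,.018,True,-.35))
    print("small",fit(n,I,(.432,-.175),.023,0,.016,True,-1.25))
    print("cap",fit(n,I,(.445,-.33),.026,0,.014))
    print("hanger",fit(n,I,(.604,-.017),.036,0,.008,colour=red))
    print("keeper",fit(n,I,(.60,-.268),.036,0,.016))
    for th in "large_disc small_disc blower lens_cap hanger cap_keeper filter_rack".split():
        r=ctrl.tip_of(n,th)
        if r: print(th,round(r[0]["score"],2),onplane(n,r[0]["point"],0))
    K,R,t=P(n)
    if n=="top": print("blower foot/bulb",fit(n,I,(.437,-.007),.023,.024,.024,colour=red))
    else: print("blower",fit(n,I,(.437,-.007),.023,.024,.024,colour=red))
E
```

```text
top
large [ 0.4688  0.3291 -0.372   0.0202]
small [ 0.433  -0.1753 -1.19    0.0248]Traceback (most recent call last):
  File "<stdin>", line 6, in <module>
  File "h.py", line 49, in fit
    q=minimize(cost,s[0],method="Nelder-Mead",options=dict(initial_simplex=s,xatol=1e-4,fatol=1e-6))
    res = _minimize_neldermead(fun, x0, args, callback, bounds=bounds,
                               **options)
    fxr = func(xr)
    fx = function(np.copy(x), *(wrapper_args + args))
  File "h.py", line 42, in cost
    p=(proj(n,np.c_[xy,np.full(len(xy),z)])-[x0,y0]+.5)*U-.5
       ~~~~^^^^^^^^^^^^^^^^^^^^^^^^^^^^^^^^
  File "h.py", line 23, in proj
    K,R,t=P(n); q=(p@R.T+t)@K.T; return q[:,:2]/q[:,2:]
          ~^^^
  File "h.py", line 4, in P
    p=ctrl.camera_params(n); K=np.array(p["intrinsics"],float); R=cv2.Rodrigues(np.array(p["rvec"],float))[0]; return K,R,np.array(p["tvec"],float).ravel()
ValueError: time passes only in moves, steps and waits
```

```bash
sed -i 's/^def P(n):/from functools import lru_cache\n@lru_cache(None)\ndef P(n):/' h.py
cat > meas.py <<'E'
from f import *
for n in("top","scene"):
    I=cv2.imread(f"pics/{n}0.png"); print(n)
    print("large",fit(n,I,(.468,.327),.029,0,.018,True,-.35))
    print("small",fit(n,I,(.432,-.175),.023,0,.016,True,-1.25))
    print("cap",fit(n,I,(.445,-.33),.026,0,.014))
    print("hanger",fit(n,I,(.604,-.017),.036,0,.008,colour=red))
    print("keeper",fit(n,I,(.60,-.268),.036,0,.016))
    print("blower",fit(n,I,(.437,-.007),.023,.024,.024,colour=red))
E
python3 meas.py; python3 - <<'E'
from f import *
for n in("top","scene"):
    ctrl.camera(n)
    for th in "large_disc small_disc blower lens_cap hanger cap_keeper filter_rack".split():
        r=ctrl.tip_of(n,th)
        if r: print(th,round(r[0]["score"],2),onplane(n,r[0]["point"],0))
E
```

```text
top
large [ 0.4688  0.3291 -0.372   0.0202]
small [ 0.433  -0.1753 -1.19    0.0248]
cap [ 0.4448 -0.3301  0.1482  0.0231]
hanger [ 0.6037 -0.0162  0.075   0.0436]
keeper [ 0.5993 -0.2687  0.1365  0.0417]
blower [ 0.4313 -0.0058  0.3233  0.0613]
scene
large [ 0.4679  0.327  -0.3467  0.0153]
small [ 0.4314 -0.1771 -1.1984  0.0292]
cap [ 0.4428 -0.3323  0.1045  0.0653]
hanger [ 0.6013 -0.019   0.3085  0.1015]
keeper [ 0.5974 -0.271   0.3496  0.0286]
blower [ 0.4366 -0.0041  0.0689  0.1735]
large_disc 0.6 [0.4692 0.325  0.    ]
small_disc 0.61 [ 0.4286 -0.1664  0.    ]
blower 0.48 [ 0.4311 -0.0095  0.    ]
lens_cap 0.87 [ 0.4444 -0.331   0.    ]
hanger 0.98 [ 0.6002 -0.0198  0.    ]
cap_keeper 0.9 [ 0.5948 -0.2666  0.    ]
filter_rack 0.69 [0.6024 0.2335 0.    ]
large_disc 0.89 [0.4671 0.3293 0.    ]
small_disc 0.82 [ 0.437  -0.1811  0.    ]
blower 0.97 [ 0.4326 -0.0135  0.    ]
lens_cap 0.85 [ 0.4373 -0.3286  0.    ]
hanger 0.63 [ 0.602  -0.0129  0.    ]
cap_keeper 0.6 [ 0.6055 -0.2701  0.    ]
filter_rack 0.26 [ 0.435  -0.3363  0.    ]
```

```bash
cat > go.py <<'E'
import sys; from f import *
# args: x,y,z,yaw waypoints -> tool shifts (units of 50mm) and turn from current pose
o=ctrl.get_obs(); from scipy.spatial.transform import Rotation as Ro
R=Ro.from_euler("xyz",o["eef_rot"]); p=np.array(o["ee_pos"])
print(round(o["time_s"],1),p,np.array(o["eef_rot"]),"w",round(o["grip_width"],4),"F",np.round(o["force"],1))
for a in sys.argv[1:]:
    x,y,z,yaw=eval(a); T=Ro.from_euler("xyz",[np.pi,0,yaw])
    print(np.round(R.inv().apply(np.array([x,y,z])-p)/.05,3),np.round((R.inv()*T).as_rotvec(),3))
E
python3 go.py .4683,.328,.07,2.782 .4683,.328,.016,2.782
```

```text
1.9 [0.2176 0.5051 0.2195] [3.1416 0.     2.7348] w 0.0939 F [-0.9  0.3 -0.3]
[-6.006 -1.269  2.989] [ 0.     0.    -0.047]
[-6.006 -1.269  4.069] [ 0.     0.    -0.047]
```

>>> {"name": "move_arm", "arguments": {"targets": [[1,-6.0,-1.27,2.99,0,0,-0.047],[1,-6.0,-1.27,2.99,0,0,-0.047],[1,-6.0,-1.27,2.99,0,0,-0.047],[1,-6.0,-1.27,2.99,0,0,-0.047],[1,-6.0,-1.27,2.99,0,0,-0.047],[1,-6.0,-1.27,2.99,0,0,-0.047],[1,-6.0,-1.27,2.99,0,0,-0.047],[1,-6.0,-1.27,2.99,0,0,-0.047],[1,-6.0,-1.27,2.99,0,0,-0.047],[1,-6.0,-1.27,2.99,0,0,-0.047],[1,-6.0,-1.27,2.99,0,0,-0.047],[1,-6.0,-1.27,2.99,0,0,-0.047]]}}

```text
time_s: 3.1
ee_pos: [0.4676, 0.3289, 0.0705]
eef_rot: [3.141, 0.001, 2.783]
force: [1.1, 0.9, 0.1]
grip_width: 0.0942
grip_force: 0.0
```

```bash
python3 go.py .4683,.328,.016,2.782
```

```text
3.1 [0.4676 0.3289 0.0705] [3.1409 0.0005 2.7831] w 0.0942 F [1.1 0.9 0.1]
[-0.019 -0.012  1.091] [0.001 0.001 0.001]
```

Descend, close, and lift.

>>> {"name": "move_arm", "arguments": {"targets": [[1,0,0,0.5,0,0,0],[1,0,0,0.9,0,0,0],[1,0,0,1.08,0,0,0],[1,0,0,1.08,0,0,0],[-1,0,0,1.08,0,0,0],[-1,0,0,1.08,0,0,0],[-1,0,0,1.08,0,0,0],[-1,0,0,1.08,0,0,0],[-1,0,0,1.08,0,0,0],[-1,0,0,1.08,0,0,0],[-1,0,0,1.08,0,0,0],[-1,0,0,1.08,0,0,0]], "grip_force": 25}}

```text
time_s: 4.3
ee_pos: [0.4681, 0.3281, 0.0161]
eef_rot: [3.141, 0.0, 2.782]
force: [-1.3, -0.5, 3.7]
grip_width: 0.0572
grip_force: 25.0
```

>>> {"name": "move_arm", "arguments": {"targets": [[-1,0,0,-0.2,0,0,0],[-1,0,0,-1,0,0,0],[-1,0,0,-2,0,0,0],[-1,0,0,-2,0,0,0]]}}

```text
time_s: 4.7
ee_pos: [0.4702, 0.3295, 0.1227]
eef_rot: [3.134, 0.006, 2.782]
force: [-0.1, 1.3, -1.8]
grip_width: 0.0571
grip_force: 25.0
```

```bash
python3 go.py .57,.05,.115,2.782 .6025,-.0176,.115,2.782
```

```text
4.7 [0.4702 0.3295 0.1227] [3.1337 0.0061 2.7819] w 0.0571 F [-0.1  1.3 -1.8]
[-3.834 -4.531  0.143] [ 0.008  0.006 -0.   ]
[-4.919 -5.568  0.141] [ 0.008  0.006 -0.   ]
```

>>> {"name": "move_arm", "arguments": {"targets": [[-1,-4.95,-5.52,0,0,0,0],[-1,-4.95,-5.52,0,0,0,0],[-1,-4.95,-5.52,0,0,0,0],[-1,-4.95,-5.52,0,0,0,0],[-1,-4.95,-5.52,0,0,0,0],[-1,-4.95,-5.52,0,0,0,0],[-1,-4.95,-5.52,0,0,0,0],[-1,-4.95,-5.52,0,0,0,0],[-1,-4.95,-5.52,0,0,0,0],[-1,-4.95,-5.52,0,0,0,0],[-1,-4.95,-5.52,0,0,0,0],[-1,-4.95,-5.52,0,0,0,0]]}}

```text
time_s: 5.9
ee_pos: [0.6022, -0.0162, 0.1159]
eef_rot: [-3.142, -0.0, 2.783]
force: [-0.0, 0.1, -3.2]
grip_width: 0.057
grip_force: 25.0
```

```bash
python3 go.py .6025,-.0176,.08,2.782; python3 - <<'E'
from f import *
ims=[]
for n in("top","scene"):
    snap(n,n+"1.png"); I=cv2.imread(f"pics/{n}1.png"); J=cv2.imread(f"pics/{n}0.png")
    u,v=proj(n,np.array([[.6025,-.0176,.06]]))[0]
    c=lambda I:cv2.resize(I[int(v)-30:int(v)+30,int(u)-40:int(u)+40],(400,300),interpolation=cv2.INTER_CUBIC)
    # rod top in start image
    ims.append(np.hstack([c(J),c(I)])); print(n,u,v,int(u)-40,int(v)-30)
cv2.imwrite("pics/m2.png",np.vstack(ims))
E
```

```text
5.9 [ 0.6022 -0.0162  0.1159] [-3.1416 -0.0002  2.7833] w 0.057 F [-0.   0.1 -3.2]
[-0.015 -0.024  0.719] [-0.    -0.     0.001]
top 320.743505047748 193.440719447116 280 163
scene 319.5862596134167 180.10658939716006 279 150
```

View pics/m2.png

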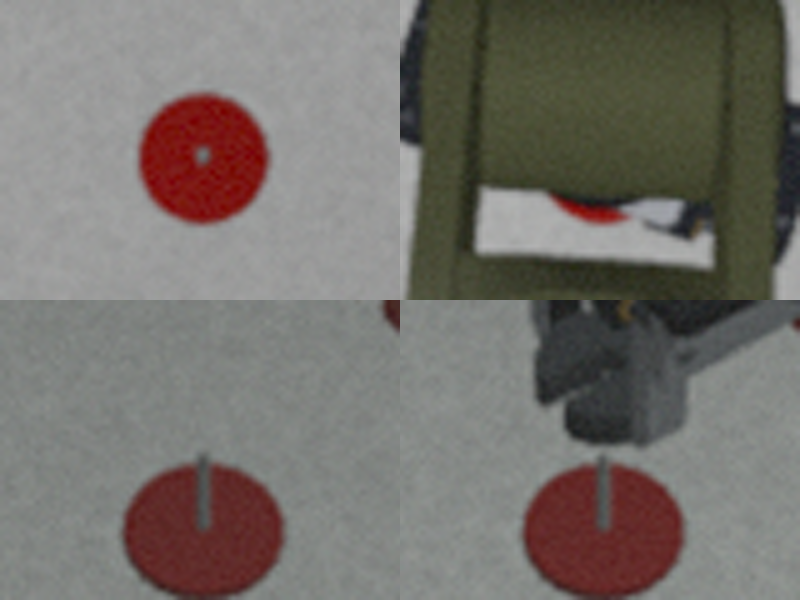

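>>> {"name": "move_arm", "arguments": {"targets": [[-1,0,-0.01,0.5,0,0,0],[-1,0,-0.01,0.7,0,0,0],[-1,0,-0.01,0.7,0,0,0],[-1,0,-0.01,0.8,0,0,0],[-1,0,-0.01,0.88,0,0,0],[-1,0,-0.01,0.88,0,0,0],[-1,0,-0.01,0.88,0,0,0]]}}

```text
time_s: 6.7
ee_pos: [0.6025, -0.0179, 0.0722]
eef_rot: [3.141, 0.0, 2.782]
force: [-0.5, -0.4, -2.2]
grip_width: 0.0571
grip_force: 25.0
```

```bash
python3 go.py .6025,-.0176,.024,2.782; python3 - <<'E'
from f import *
snap("scene","scene2.png"); I=cv2.imread("pics/scene2.png")[145:225,260:380]
cv2.imwrite("pics/m3.png",cv2.resize(I,(720,480),interpolation=cv2.INTER_CUBIC))
E
```

```text
6.7 [ 0.6025 -0.0179  0.0722] [3.1415 0.0004 2.7818] w 0.0571 F [-0.5 -0.4 -2.2]
[0.001 0.005 0.965] [ 0.  0. -0.]
```

View pics/m3.png

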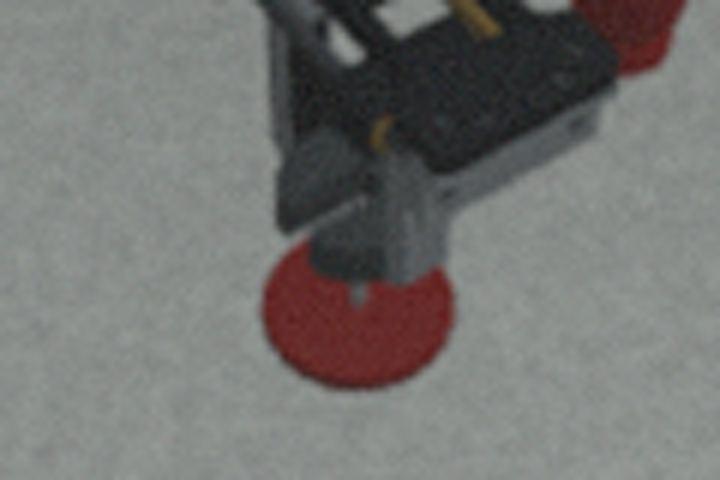

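>>> {"name": "move_arm", "arguments": {"targets": [[-1,0,0,0.1,0,0,0],[-1,0,0,0.2,0,0,0],[-1,0,0,0.3,0,0,0],[-1,0,0,0.3,0,0,0]]}}

```text
time_s: 7.15
ee_pos: [0.6019, -0.0178, 0.0559]
eef_rot: [-3.141, -0.001, 2.782]
force: [-0.7, -0.3, -3.1]
grip_width: 0.0571
grip_force: 25.0
```

>>> {"name": "move_arm", "arguments": {"targets": [[-1,0,0,0.2,0,0,0],[-1,0,0,0.4,0,0,0],[-1,0,0,0.55,0,0,0],[-1,0,0,0.63,0,0,0],[-1,0,0,0.63,0,0,0],[-1,0,0,0.63,0,0,0]]}}

```text
time_s: 7.75
ee_pos: [0.6024, -0.0179, 0.0255]
eef_rot: [3.142, 0.0, 2.782]
force: [0.7, -0.4, -2.4]
grip_width: 0.057
grip_force: 25.0
```

>>> {"name": "move_arm", "arguments": {"targets": [[-1,0,0,0.02,0,0,0],[-1,0,0,0.02,0,0,0],[1,0,0,0.02,0,0,0],[1,0,0,0.02,0,0,0],[1,0,0,0.02,0,0,0],[1,0,0,0.02,0,0,0],[1,0,0,0.02,0,0,0],[1,0,0,-0.3,0,0,0],[1,0,0,-1,0,0,0],[1,0,0,-2,0,0,0],[1,0,0,-2,0,0,0],[1,0,0,-2,0,0,0]]}}

```text
time_s: 8.95
ee_pos: [0.6028, -0.0179, 0.1275]
eef_rot: [3.141, 0.003, 2.782]
force: [0.1, -0.2, 0.1]
grip_width: 0.0938
grip_force: 0.0
```

```bash
python3 go.py .432,-.176,.075,1.947
```

```text
8.9 [ 0.6028 -0.0179  0.1275] [3.1408 0.003  2.7819] w 0.0938 F [ 0.1 -0.2  0.1]
[ 2.087 -4.164  1.04 ] [0.002 0.002 0.835]
```

>>> {"name": "move_arm", "arguments": {"targets": [[1,2.09,-4.16,0,0,0,0.835],[1,2.09,-4.16,0,0,0,0.835],[1,2.09,-4.16,0,0,0,0.835],[1,2.09,-4.16,0,0,0,0.835],[1,2.09,-4.16,0,0,0,0.835],[1,2.09,-4.16,1.0,0,0,0.835],[1,2.09,-4.16,1.0,0,0,0.835],[1,2.09,-4.16,1.0,0,0,0.835],[1,2.09,-4.16,1.0,0,0,0.835],[1,2.09,-4.16,1.0,0,0,0.835],[1,2.09,-4.16,1.0,0,0,0.835],[1,2.09,-4.16,1.0,0,0,0.835]]}}

```text
time_s: 10.15
ee_pos: [0.4316, -0.1756, 0.076]
eef_rot: [3.141, 0.001, 1.948]
force: [0.0, -0.1, -0.1]
grip_width: 0.0942
grip_force: 0.0
```

```bash
python3 go.py .432,-.176,.016,1.947; python3 - <<'E'
from f import *
snap("scene","scene3.png");snap("top","top3.png")
a=cv2.imread("pics/scene3.png")[155:225,280:360];b=cv2.imread("pics/top3.png")[155:225,280:360]
cv2.imwrite("pics/m4.png",cv2.resize(np.hstack([a,b]),(800,350),interpolation=cv2.INTER_CUBIC))
E
```

```text
10.2 [ 0.4316 -0.1756  0.076 ] [3.1411 0.0006 1.9476] w 0.0942 F [ 0.  -0.1 -0.1]
[-0.009  0.005  1.2  ] [0.001 0.001 0.001]
```

View pics/m4.png

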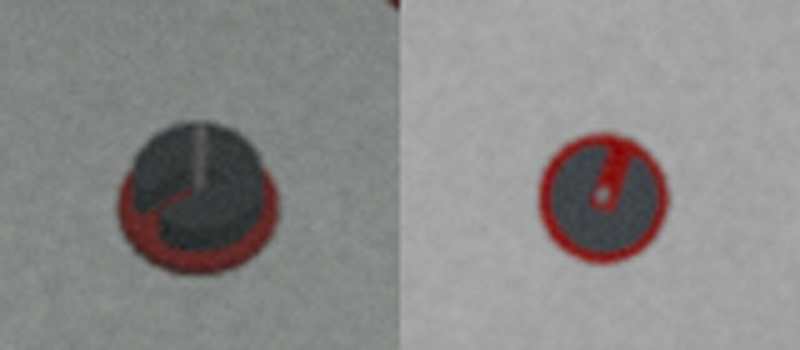

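The large disc lies flat on the pan: in the right crop the rod shows in the slot at (602,194) and the pan is centred at (603,198). Next, the small disc.

>>> {"name": "move_arm", "arguments": {"targets": [[1,0,0,0.6,0,0,0],[1,0,0,1.0,0,0,0],[1,0,0,1.19,0,0,0],[1,0,0,1.19,0,0,0],[-1,0,0,1.19,0,0,0],[-1,0,0,1.19,0,0,0],[-1,0,0,1.19,0,0,0],[-1,0,0,1.19,0,0,0],[-1,0,0,1.19,0,0,0],[-1,0,0,1.19,0,0,0],[-1,0,0,1.19,0,0,0],[-1,0,0,1.19,0,0,0]]}}

```text
time_s: 11.45
ee_pos: [0.4313, -0.1757, 0.016]
eef_rot: [-3.142, 0.0, 1.947]
force: [0.1, 0.3, 0.4]
grip_width: 0.045
grip_force: 25.0
```

>>> {"name": "move_arm", "arguments": {"targets": [[-1,0,0,-0.2,0,0,0],[-1,0,0,-1,0,0,0],[-1,0,0,-2,0,0,0],[-1,0,0,-2,0,0,0],[-1,0,0,-2,0,0,0]]}}

```text
time_s: 11.95
ee_pos: [0.4315, -0.1758, 0.1168]
eef_rot: [3.14, 0.002, 1.947]
force: [-0.5, 1.0, -1.8]
grip_width: 0.0449
grip_force: 25.0
```

```bash
python3 go.py .6025,-.0178,.116,1.211 .6025,-.0178,.090,1.211
```

```text
11.9 [ 0.4315 -0.1758  0.1168] [3.1402 0.0016 1.9468] w 0.0449 F [-0.5  1.  -1.8]
[1.684 4.342 0.02 ] [0.002 0.001 0.736]
[1.685 4.342 0.54 ] [0.002 0.001 0.736]
```

>>> {"name": "move_arm", "arguments": {"targets": [[-1,1.685,4.34,0,0,0,0.736],[-1,1.685,4.34,0,0,0,0.736],[-1,1.685,4.34,0,0,0,0.736],[-1,1.685,4.34,0,0,0,0.736],[-1,1.685,4.34,0,0,0,0.736],[-1,1.685,4.34,0,0,0,0.736],[-1,1.685,4.34,0,0,0,0.736],[-1,1.685,4.34,0,0,0,0.736],[-1,1.685,4.34,0.5,0,0,0.736],[-1,1.685,4.34,0.5,0,0,0.736],[-1,1.685,4.34,0.5,0,0,0.736],[-1,1.685,4.34,0.5,0,0,0.736]]}}

```text
time_s: 13.15
ee_pos: [0.6024, -0.0182, 0.092]
eef_rot: [3.141, -0.0, 1.211]
force: [0.7, 0.0, -2.5]
grip_width: 0.0448
grip_force: 25.0
```

```bash
python3 go.py .6025,-.0178,.072,1.211 .6025,-.0178,.043,1.211
```

```text
13.2 [ 0.6024 -0.0182  0.092 ] [ 3.1405 -0.0003  1.2106] w 0.0448 F [ 0.7  0.  -2.5]
[ 0.008 -0.     0.4  ] [ 0.001 -0.    -0.   ]
[ 0.008 -0.001  0.98 ] [ 0.001 -0.    -0.   ]
```

>>> {"name": "move_arm", "arguments": {"targets": [[-1,0,0,0.2,0,0,0],[-1,0,0,0.4,0,0,0],[-1,0,0,0.4,0,0,0],[-1,0,0,0.4,0,0,0]]}}

```text
time_s: 13.55
ee_pos: [0.602, -0.0177, 0.0706]
eef_rot: [-3.141, 0.0, 1.211]
force: [-0.6, 0.5, -2.0]
grip_width: 0.0447
grip_force: 25.0
```

>>> {"name": "move_arm", "arguments": {"targets": [[-1,0,0,0.2,0,0,0],[-1,0,0,0.4,0,0,0],[-1,0,0,0.53,0,0,0],[-1,0,0,0.56,0,0,0],[-1,0,0,0.56,0,0,0],[-1,0,0,0.56,0,0,0]]}}

```text
time_s: 14.15
ee_pos: [0.6023, -0.0177, 0.043]
eef_rot: [3.141, -0.0, 1.211]
force: [0.1, 0.6, -0.5]
grip_width: 0.0452
grip_force: 25.0
```

>>> {"name": "move_arm", "arguments": {"targets": [[-1,0,0,0,0,0,0],[1,0,0,0,0,0,0],[1,0,0,0,0,0,0],[1,0,0,0,0,0,0],[1,0,0,0,0,0,0],[1,0,0,0,0,0,0],[1,0,0,-0.3,0,0,0],[1,0,0,-1,0,0,0],[1,0,0,-2,0,0,0],[1,0,0,-2,0,0,0],[1,0,0,-2,0,0,0],[1,0,0,-2,0,0,0]]}}

```text
time_s: 15.35
ee_pos: [0.6017, -0.0176, 0.1424]
eef_rot: [-3.141, 0.0, 1.211]
force: [-0.9, 0.1, -0.4]
grip_width: 0.0936
grip_force: 0.0
```

```bash
python3 go.py .444,-.331,.142,1.571
```

```text
15.3 [ 0.6017 -0.0176  0.1424] [-3.1405  0.0003  1.2108] w 0.0936 F [-0.9  0.1 -0.4]
[-6.977 -0.745  0.012] [-0.001  0.    -0.36 ]
```

>>> {"name": "move_arm", "arguments": {"targets": [[1,-6.98,-0.745,0,0,0,0],[1,-6.98,-0.745,0,0,0,0],[1,-6.98,-0.745,0,0,0,0],[1,-6.98,-0.745,0,0,0,0],[1,-6.98,-0.745,0,0,0,0],[1,-6.98,-0.745,0,0,0,0],[1,-6.98,-0.745,0,0,0,0],[1,-6.98,-0.745,1.4,0,0,0],[1,-6.98,-0.745,1.4,0,0,0],[1,-6.98,-0.745,1.4,0,0,0],[1,-6.98,-0.745,1.4,0,0,0],[1,-6.98,-0.745,1.4,0,0,0]]}}

```text
time_s: 16.55
ee_pos: [0.4451, -0.3313, 0.0742]
eef_rot: [3.14, 0.001, 1.211]
force: [-0.3, -0.0, 0.8]
grip_width: 0.0939
grip_force: 0.0
```

```bash
python3 go.py .444,-.331,.016,1.211; python3 - <<'E'
from f import *
snap("scene","scene4.png");snap("top","top4.png")
a=cv2.imread("pics/scene4.png")[155:225,280:360];b=cv2.imread("pics/top4.png")[155:225,280:360]
cv2.imwrite("pics/m5.png",cv2.resize(np.hstack([a,b]),(800,350),interpolation=cv2.INTER_CUBIC))
E
```

```text
16.6 [ 0.4451 -0.3313  0.0742] [3.14   0.0006 1.2114] w 0.0939 F [-0.3 -0.   0.8]
[-0.001 -0.024  1.165] [0.002 0.001 0.   ]
```

View pics/m5.png

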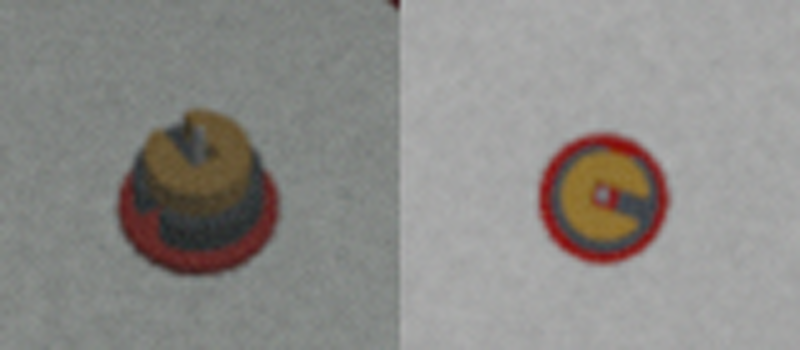

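The small disc is flat on top. In the right crop its slot points right and slightly down and the large one's points up and right, so they are about 90° apart, with the rod at (603,195) in both. Next, the cap.

>>> {"name": "move_arm", "arguments": {"targets": [[1,0,0,0.6,0,0,0],[1,0,0,1.0,0,0,0],[1,0,0,1.13,0,0,0],[1,0,0,1.13,0,0,0],[-1,0,0,1.13,0,0,0],[-1,0,0,1.13,0,0,0],[-1,0,0,1.13,0,0,0],[-1,0,0,1.13,0,0,0],[-1,0,0,1.13,0,0,0],[-1,0,0,1.13,0,0,0],[-1,0,0,1.13,0,0,0],[-1,0,0,1.13,0,0,0]], "grip_force": 12}}

```text
time_s: 17.85
ee_pos: [0.4444, -0.3312, 0.0166]
eef_rot: [3.141, 0.0, 1.211]
force: [-0.9, 0.1, 2.8]
grip_width: 0.0518
grip_force: 12.0
```

>>> {"name": "move_arm", "arguments": {"targets": [[-1,0,0,-0.2,0,0,0],[-1,0,0,-1,0,0,0],[-1,0,0,-1,0,0,0],[-1,0,0,-1,0,0,0]]}}

```text
time_s: 18.25
ee_pos: [0.4447, -0.3315, 0.0675]
eef_rot: [3.14, 0.001, 1.211]
force: [-0.7, 0.4, -0.5]
grip_width: 0.0517
grip_force: 12.0
```

```bash
python3 go.py .598,-.270,.035,1.211
```

```text
18.2 [ 0.4447 -0.3315  0.0675] [3.1398 0.0007 1.2108] w 0.0517 F [-0.7  0.4 -0.5]
[2.231 2.436 0.652] [ 0.002  0.001 -0.   ]
```

>>> {"name": "move_arm", "arguments": {"targets": [[-1,2.23,2.435,0,0,0,0],[-1,2.23,2.435,0,0,0,0],[-1,2.23,2.435,0,0,0,0],[-1,2.23,2.435,0,0,0,0],[-1,2.23,2.435,0,0,0,0],[-1,2.23,2.435,0,0,0,0],[-1,2.23,2.435,0,0,0,0],[-1,2.23,2.435,0.3,0,0,0],[-1,2.23,2.435,0.55,0,0,0],[-1,2.23,2.435,0.67,0,0,0],[-1,2.23,2.435,0.67,0,0,0],[-1,2.23,2.435,0.67,0,0,0]]}}

```text
time_s: 19.45
ee_pos: [0.5974, -0.2698, 0.0324]
eef_rot: [-3.141, -0.0, 1.211]
force: [0.2, -0.0, 0.6]
grip_width: 0.0515
grip_force: 12.0
```

>>> {"name": "move_arm", "arguments": {"targets": [[-1,0,0,0,0,0,0],[1,0,0,0,0,0,0],[1,0,0,0,0,0,0],[1,0,0,0,0,0,0],[1,0,0,0,0,0,0],[1,0,0,0,0,0,0],[1,0,0,-0.3,0,0,0],[1,0,0,-1,0,0,0],[1,0,0,-2,0,0,0],[1,0,0,-2.5,0,0,0],[1,0,0,-2.5,0,0,0],[1,0,0,-2.5,0,0,0]]}}

```text
time_s: 20.65
ee_pos: [0.5976, -0.2697, 0.1587]
eef_rot: [3.141, 0.0, 1.211]
force: [0.3, 0.5, -0.3]
grip_width: 0.0937
grip_force: 0.0
```

```bash
python3 go.py .434,-.005,.155,1.571
```

```text
20.6 [ 0.5976 -0.2697  0.1587] [3.1407 0.0001 1.2108] w 0.0937 F [ 0.3  0.5 -0.3]
[ 3.803 -4.926  0.068] [ 0.001  0.    -0.36 ]
```

>>> {"name": "move_arm", "arguments": {"targets": [[1,3.8,-4.93,0,0,0,-0.36],[1,3.8,-4.93,0,0,0,-0.36],[1,3.8,-4.93,0,0,0,-0.36],[1,3.8,-4.93,0,0,0,-0.36],[1,3.8,-4.93,0,0,0,-0.36],[1,3.8,-4.93,0,0,0,-0.36],[1,3.8,-4.93,0,0,0,-0.36],[1,3.8,-4.93,0,0,0,-0.36],[1,3.8,-4.93,0,0,0,-0.36],[1,3.8,-4.93,0,0,0,-0.36],[1,3.8,-4.93,0,0,0,-0.36],[1,3.8,-4.93,0,0,0,-0.36]]}}

```text
time_s: 21.85
ee_pos: [0.434, -0.0057, 0.1577]
eef_rot: [-3.141, -0.0, 1.57]
force: [-0.6, -0.5, -0.3]
grip_width: 0.0941
grip_force: 0.0
```

```bash
python3 go.py .434,-.007,.031,1.571; python3 - <<'E'
from f import *
snap("scene","scene5.png");a=cv2.imread("pics/scene5.png")
cv2.imwrite("pics/m6.png",cv2.resize(a[70:250,180:480],(800,480),interpolation=cv2.INTER_CUBIC))
I=cv2.imread("pics/scene0.png"); w=ctrl.cut_out("scene","blower")
_,d=ctrl.camera("scene"); q=cloud("scene",d); 
for r in w[:1]:
    p=q[r["region"]]; p=p[(p[:,2]>.024)&(p[:,2]<.048)]
    c=lambda v:np.hypot(p[:,0]-v[0],p[:,1]-v[1])-.023
    from scipy.optimize import least_squares
    print(r["score"],len(p),least_squares(c,[.434,-.007],loss="soft_l1",f_scale=.002).x)
E
```

```text
21.9 [ 0.434  -0.0057  0.1577] [-3.1411 -0.      1.5698] w 0.0941 F [-0.6 -0.5 -0.3]
[-0.027  0.001  2.534] [-0.    -0.    -0.001]
0.67 311 [ 0.597  -0.2696]
```

View pics/m6.png

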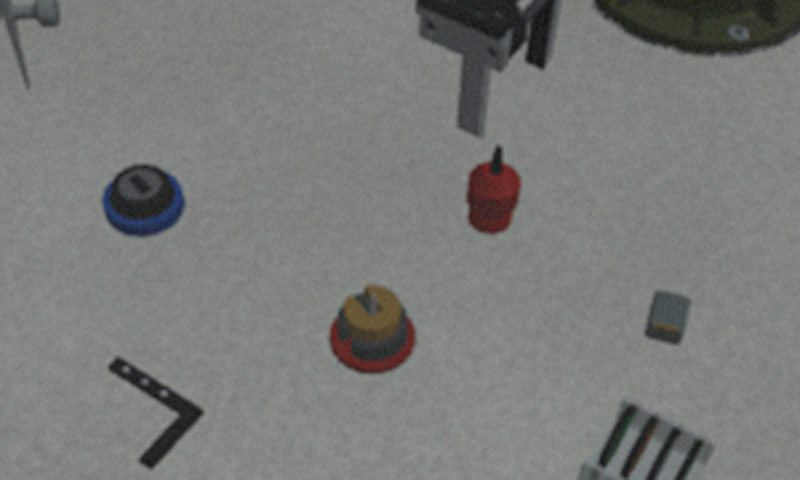

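The cap sits on the keeper at (143,188), grey face up, and the stack on the hanger is intact. I'll refine the blower's position by colour.

```bash
python3 - <<'E'
from f import *
from scipy.optimize import least_squares
a,d=ctrl.camera("scene"); q=cloud("scene",d); a=a.astype(int)
m=(a[...,0]-a[...,1]>30)&(abs(q[...,0]-.434)<.05)&(abs(q[...,1]+.007)<.05)&(q[...,2]>.026)&(q[...,2]<.046)
p=q[m]; r=least_squares(lambda v:np.hypot(p[:,0]-v[0],p[:,1]-v[1])-.023,[.434,-.007],loss="soft_l1",f_scale=.002); print(len(p),r.x,p.min(0),p.max(0))
E
```

```text
60 [ 0.4288 -0.0079] [ 0.4291 -0.0224  0.0262] [0.452  0.0149 0.0456]
```

>>> {"name": "move_arm", "arguments": {"targets": [[1,-0.036,-0.06,0.2,0,0,0],[1,-0.036,-0.06,0.9,0,0,0],[1,-0.036,-0.06,1.7,0,0,0],[1,-0.036,-0.06,2.3,0,0,0],[1,-0.036,-0.06,2.52,0,0,0],[1,-0.036,-0.06,2.52,0,0,0],[-1,-0.036,-0.06,2.52,0,0,0],[-1,-0.036,-0.06,2.52,0,0,0],[-1,-0.036,-0.06,2.52,0,0,0],[-1,-0.036,-0.06,2.52,0,0,0],[-1,-0.036,-0.06,2.52,0,0,0],[-1,-0.036,-0.06,2.52,0,0,0]]}}

```text
time_s: 23.25
ee_pos: [0.4309, -0.0069, 0.0321]
eef_rot: [3.141, 0.0, 1.571]
force: [0.9, 0.6, -0.1]
grip_width: 0.0489
grip_force: 0.0
```

>>> {"name": "move_arm", "arguments": {"targets": [[-1,0,0,0,0,0,0],[-1,0,0,0,0,0,0],[-1,0,0,0,0,0,0],[-1,0,0,-0.2,0,0,0],[-1,0,0,-1,0,0,0],[-1,0,0,-1.8,0,0,0],[-1,0,0,-1.8,0,0,0],[-1,0,0,-1.8,0,0,0]]}}

```text
time_s: 24.05
ee_pos: [0.4309, -0.0069, 0.1225]
eef_rot: [3.14, 0.0, 1.571]
force: [0.1, 0.1, -1.9]
grip_width: 0.0456
grip_force: 12.0
```

```bash
python3 go.py .601,.102,.031,1.571
```

```text
24.1 [ 0.4309 -0.0069  0.1225] [3.1401 0.0002 1.5709] w 0.0456 F [ 0.1  0.1 -1.9]
[2.177 3.399 1.834] [ 0.002  0.    -0.   ]
```

>>> {"name": "move_arm", "arguments": {"targets": [[-1,2.18,3.4,0,0,0,0],[-1,2.18,3.4,0,0,0,0],[-1,2.18,3.4,0,0,0,0],[-1,2.18,3.4,0,0,0,0],[-1,2.18,3.4,0,0,0,0],[-1,2.18,3.4,0,0,0,0],[-1,2.18,3.4,0.6,0,0,0],[-1,2.18,3.4,1.2,0,0,0],[-1,2.18,3.4,1.6,0,0,0],[-1,2.18,3.4,1.78,0,0,0],[-1,2.18,3.4,1.79,0,0,0],[-1,2.18,3.4,1.79,0,0,0]]}}

```text
time_s: 25.25
ee_pos: [0.6007, 0.1017, 0.033]
eef_rot: [3.141, -0.0, 1.57]
force: [0.1, -1.0, 0.3]
grip_width: 0.0458
grip_force: 12.0
```

>>> {"name": "move_arm", "arguments": {"targets": [[-1,0,0,0,0,0,0],[-1,0,0,0,0,0,0],[1,0,0,0,0,0,0],[1,0,0,0,0,0,0],[1,0,0,0,0,0,0],[1,0,0,0,0,0,0],[1,0,0,0,0,0,0],[1,0,0,-0.3,0,0,0],[1,0,0,-1,0,0,0],[1,0,0,-2,0,0,0],[1,0,0,-2.6,0,0,0],[1,0,0,-2.6,0,0,0]]}}

```text
time_s: 26.45
ee_pos: [0.6026, 0.1024, 0.1686]
eef_rot: [3.133, -0.001, 1.571]
force: [-0.0, -0.3, -0.6]
grip_width: 0.0939
grip_force: 0.0
```

>>> {"name": "move_arm", "arguments": {"targets": [[1,0,-4,0,0,0,0],[1,0,-4,0,0,0,0],[1,0,-4,0,0,0,0],[1,0,-4,0,0,0,0],[1,0,-4,0,0,0,0],[1,0,-4,0,0,0,0],[1,0,-4,0,0,0,0],[1,0,-4,0,0,0,0]]}}

```text
time_s: 27.25
ee_pos: [0.4017, 0.1021, 0.1624]
eef_rot: [-3.141, 0.0, 1.571]
force: [-0.1, 1.0, -0.2]
grip_width: 0.094
grip_force: 0.0
```

```bash
python3 - <<'E'
from f import *
b,_=snap("top","top6.png"); a,d=snap("scene","scene6.png"); q=cloud("scene",d); a=a.astype(int)
from scipy.optimize import least_squares
m=(a[...,0]-a[...,1]>30)&(abs(q[...,0]-.6)<.05)&(abs(q[...,1]-.102)<.05)&(q[...,2]>.026)&(q[...,2]<.046)
p=q[m]; print(len(p),least_squares(lambda v:np.hypot(p[:,0]-v[0],p[:,1]-v[1])-.023,[.6,.1],loss="soft_l1",f_scale=.002).x)
I=cv2.imread("pics/scene6.png");J=cv2.imread("pics/top6.png")
for n,im in(("top",J),("scene",I)): print(n,"cap",fit(n,im,(.598,-.27),.026,.016,.014,colour=lambda r:np.clip(110-r.max(2),0,None)))
cv2.imwrite("pics/m7.png",np.vstack([cv2.resize(I[90:270,180:480],(480,288),interpolation=cv2.INTER_CUBIC),cv2.resize(J[100:280,170:470],(480,288),interpolation=cv2.INTER_CUBIC)]))
E
```

```text
59 [0.5987 0.1011]
top cap [ 0.5988 -0.2674  0.2191  0.2411]
scene cap [ 0.5988 -0.2685  0.1642  0.1743]
```

View pics/m7.png

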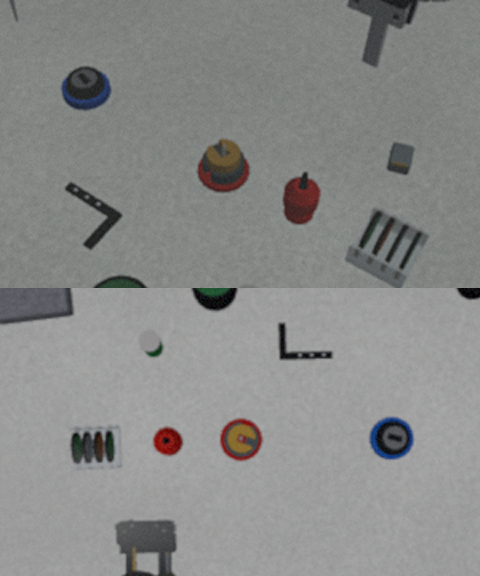

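The lower crop shows the blower upright at (168,441), midway between the rack (95) and the hanger (241). The cap is centred on the keeper at (392,438), and the bystanders have not moved.

```bash
python3 -c "
from station import ctrl; print(ctrl.hand_in())"
```

```text
the job is handed in; nothing more can be done
None
```

The job is handed in at about 27 s, with no verdict returned: the last pictures show both discs flat on the hanger with slots about 90° apart, the blower upright midway to the rack, the cap grey face up on the keeper, and the bystanders where they were.

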